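# Turn the leaf of the prep-card flip stand

### The job

Show the next prep card: with the fingertips, gripping and lifting nothing, first push the red-and-white kitchen timer off the far plate of the flip stand (to either side) so that it stands upright on the worktop, while the leaf stays on the robot's side. Then turn the rigid leaf over its spine with the fingertips, gently and without flinging it, and press it fully down so that it lies flat on the far side. Leave the stand where it is (a slight shift of a centimetre does no harm) and the spice jar, the tape roll and the long black case undisturbed.

Things in the scene. Friction and masses are not known exactly. Their poses are not given: they have to be found in the camera images.
- flip_stand: Low metal flip stand, 220 (x) x 176 (y) mm, about 2 kg, loose on the worktop. Origin: on the worktop under the middle of the spine. Its y axis runs along the spine; its +x axis points to the far side, away from the robot. A rest plate of 100 x 170 mm, top 8 mm above the worktop, lies on each side: near plate x = -110..-10 mm, far plate x = 10..110 mm, y = -85..85 mm. Two brackets at the ends of the spine (y = +-84 mm) rise to 26 mm.
- spine_mid (a point): Middle of the hinge axis of the leaf: 16 mm above the stand's origin, axis along the stand's y.
- leaf (a joint): Angle of the leaf about the spine, rad. 0: flat over the near plate (towards the robot); 1.57: upright; 3.14: flat over the far plate (its stop). The hinge is stiff (about 0.1 N m of friction, 1 N at the edge): the leaf stays at whatever angle it is left and does not fall. It starts raised 0.5 to 0.95 rad over the near plate, leaving room beneath its near edge.
- tab_edge (a point): Middle of the outer edge of the leaf's orange tab, 127 mm from the hinge axis. The leaf is 6 mm thick and 150 mm wide along the spine and reaches from 12 to 115 mm from the hinge axis; the tab, 50 mm wide and centred, goes on to 127 mm. The point's axes turn with the leaf: at angle 0 they equal the stand's.
- leaf_front: White face panel of the leaf (3 mm thick half of the leaf, faces up at the start). Origin on the hinge axis at mid-spine; the panel extends along its -x; z points out of the white face.
- leaf_back: Yellow face panel of the leaf (other 3 mm half, faces down at the start, up when the leaf has been turned). Origin and axes as leaf_front; -z points out of the yellow face.
- timer: Round kitchen timer, white with a red top, 64 mm diameter, 36 mm high, about 70 g, loose. Origin: centre of its underside, z up. It starts standing on the far plate, where it keeps the leaf from lying flat.
- jar: Spice jar with white cap, 47 mm diameter, 98 mm high, loose bystander to the left or right of the stand. Origin: centre of its underside.
- roll: Roll of tan tape lying flat, 100 mm diameter, 25 mm high, loose bystander on the opposite side of the stand to the jar. Origin: centre of its underside.
- case: Long low black case with a grey top, 52 x 170 x 41 mm, lying beyond the stand, loose bystander. Origin: centre of its underside, its length along its y.

How it is judged:
On the way, in this order (a step that is already met when the one before it is completed fails the run):
1. the timer stands upright on the worktop, off the stand, with the leaf still on the robot's side (height (world z) of timer between -0.01 and 0.005 m and angle between timer's own z axis and vertical below 0.15 rad and value of joint leaf below 1.4 rad), for 0.2 s.
2. the leaf lies flat on the far side (value of joint leaf above 3.06 rad), for 0.2 s.
At the end, for the whole second after the job is handed in: The leaf lies on the far side within 0.08 rad (about 5 degrees) of its flat stop (joint over 3.06) and at rest; the timer stands upright (within 0.15 rad) and still on the worktop, off the stand; the stand lies level (height (world z) of timer between -0.01 and 0.005 m and angle between timer's own z axis and vertical below 0.15 rad and value of joint leaf above 3.06 rad and linear speed of timer below 0.02 m/s and velocity of joint leaf below 0.1 rad/s and angle between flip_stand's own z axis and vertical below 0.03 rad); the robot touches nothing.
It fails at once if the leaf is pinched (more than 2.5 N of the fingers on both of its faces at once) (contact force between the fingers and leaf_front above 2.5 N and contact force between the fingers and leaf_back above 2.5 N).
It fails at once if the leaf is flung (faster than 6 rad/s) (velocity of joint leaf above 6 rad/s).
It fails at once if the timer is lifted (more than 15 mm above the plate) or tipped over (height (world z) of timer above 0.023 m or angle between timer's own z axis and vertical above 0.8 rad).
It fails at once if the stand is lifted (over 12 mm or tilted over 0.1 rad) or shifted by more than 30 mm (height (world z) of flip_stand above 0.012 m or angle between flip_stand's own z axis and vertical above 0.1 rad or distance of flip_stand from where it was at the start of the episode above 0.03 m).
It fails at once if the spice jar, the tape roll or the long black case is moved by more than 15 mm (distance of any of jar, roll, case from where it was at the start of the episode above 0.015 m).
It also fails if it takes over 61 s, if anything falls off the work surface, if the arm or the gripper's body presses on something with over 40 N, if the wrist force passes 120 N, or if a joint passes its speed limit or range.

### The arm

A 6-joint arm with a two-finger parallel gripper is mounted at the origin on the work surface; the furniture and walls round the work are solid. World frame = base frame: x ahead of the robot, y to its left, z up, the work surface at z = 0. Lengths are in m, angles in rad, forces in N, time in s.
With the tool pointing down it reaches from about 0.225 to 0.875 m from the base axis. Payload 3.4 kg.
Tool frame: the origin (TCP) lies midway between the tips of the shut fingers; the grasp point (between the pads) lies 19 mm behind it (pinch_z is the distance from the TCP to the grasp point, in m); z points along the fingers, y is the line along which they close (so a half turn about z gives the same grasp; the last joint's range is limited). The gripper opens to 85 mm and grips with 20 to 120 N. Pads are 22 mm wide; open, the fingers measure 114 mm over their backs; the gripper's body (76 mm by 85 mm) begins 54 mm behind the grasp point. The pads swing forward as they close: fully open they stand 13 mm farther back than shut.
Start: joints at [-1.395, 0.276, 1.505, -0, 1.361, -0.121], TCP at [0.168, -0.55, 0.231] pointing down, gripper open.
Joint ranges: [-2.89, 2.89], [-0.75, 2.08], [0.22, 2.7], [-1.18, 4.32], [0.11, 2.71], [-2.7, 2.7]. Speed limits (rad/s): [2.57, 2.57, 3.14, 3.14, 3.14, 3.14].

### API

Orientations are given as a unit quaternion [w, x, y, z].
In Python, from rig import get_state, get_image, sign_off, pinch_z gives the robot as it stands.
- The arm moves only by the tool send_rows, never from a script. Its argument "steps" is one flat list of numbers, 5 for each row, row after row: the gripper's target within -1 to 1 (fully open at 1, half-way at 0, shut at -1), then the shift along the tool's x, y, z in cm, then the turn about the tool's z in degrees. In form: [gripper, x, y, z, roll, gripper, x, y, z, roll, ...]. A call has 1 to 12 rows; each row shifts and turns the commanded pose from where the row before left it, along the tool's axes as they then stand; what a row does not reach is not made up. A row lasts 1/10 s, in which the tool goes at most 50 mm and 8.59 degrees, less where a joint would pass 70% of its speed; a pose out of reach is approached as far as the arm can. A call is refused whole if a number of a shift passes 5 or a number of a turn 8.59, either way. A call with a gripper value outside its range is refused whole. The fingers move at their own pace and stop on an object; "newtons" is the grip in N (left out, the last holds). Time passes only in rows, so rows that do not move let the fingers close. It gives the time, the measured TCP pose, the force, the opening and the grip force at its end, in the units of the state.
- get_state(): the state, without advancing time (a new reading comes with each control period).
- get_image(name): name is "side" or "top"; returns a dict with "color" (400x640x3 uint8, red, green, blue), "mtx" (3x3 intrinsics, pixels), "k1" (the pictures are not rectified: a ray, as slopes to the right and down, at radius r is drawn at 1 + k1 r^2 times it, then the intrinsics apply), "T" (4x4, takes a point from camera to world coordinates). Camera axes: x right, y down, z forward; pixel columns grow to the right and rows downward; lengths in m; the calibration is good to about 2 mm. A picture is of the moment at which its call begins. There is no depth.
- sign_off(): hands the job in; it is judged then, once.
The state is a dict: "clock": time; "qpos": joint angles; "qd": joint speeds; "effort": joint torques, N m; "position": TCP position; "ee_rot": TCP orientation; "contact_force": force on the tool from outside, world axes, zero at the start; "moment": the same for the moment, N m; "width": finger opening in m; "gripper_force": force on a finger pad.
Only numpy, scipy, OpenCV 4.12 (cv2) and the standard library are available. Lean on these libraries where they do the work, as an engineer would, in place of code of your own. Each camera call takes 0.05 s, during which the arm holds its last target. There are 200 camera calls.

## Working session

There is one attempt and no reset: what is moved stays moved. The work goes in short steps, Python scripts to look and compute and a tool call to move; the robot and the scene stay as the last step left them, time stands still between calls to the robot, and variables do not carry over. Pictures are saved under pics/ and viewed, at most 10 in all, crops included, and the job is handed in when it is done.

Besides the shell and the picture viewer there is one more tool, called by a JSON object that holds its "method" and its "body". send_rows: Moves the arm, as the interface text tells. Its arguments: {"type":"object","properties":{"steps":{"type":"array"},"newtons":{"type":"number"}},"required":["steps"]}

```bash
mkdir -p pics
python3 - <<'E'
from rig import *
import cv2
s=get_state();print({k:s[k] for k in("clock","position","ee_rot","width","contact_force")},pinch_z)
for n in("side","top"):
    d=get_image(n);cv2.imwrite(f"pics/{n}0.png",cv2.cvtColor(d["color"],cv2.COLOR_RGB2BGR));print(n,d["mtx"],d["k1"],d["T"])
E
```

```text
{'clock': 0.0, 'position': array([ 0.16809338, -0.54933413,  0.23042079]), 'ee_rot': array([-9.19721618e-04,  9.89007926e-01,  1.47859651e-01, -3.07246828e-06]), 'width': 0.08530032319149108, 'contact_force': array([ 0.67983952, -0.55024784,  1.49909487])} 0.0187
side [[433.33681083   0.         318.9257714 ]
 [  0.         433.33681083 199.96035153]
 [  0.           0.           1.        ]] -0.002257601959113411 [[-0.94501704 -0.1266261   0.30151056  0.24902139]
 [-0.32701611  0.36083384 -0.87341823  1.06898285]
 [ 0.00180234 -0.92399393 -0.3824029   0.53047224]
 [ 0.          0.          0.          1.        ]]
top [[426.78832032   0.         325.61659052]
 [  0.         426.78832032 204.41360585]
 [  0.           0.           1.        ]] 0.026024232541422766 [[ 0.0178136  -0.9730842   0.22976034  0.3398962 ]
 [-0.99983871 -0.01681161  0.00631797 -0.00891914]
 [-0.00228527 -0.22983583 -0.97322673  1.23313456]
 [ 0.          0.          0.          1.        ]]
```

View pics/top0.png

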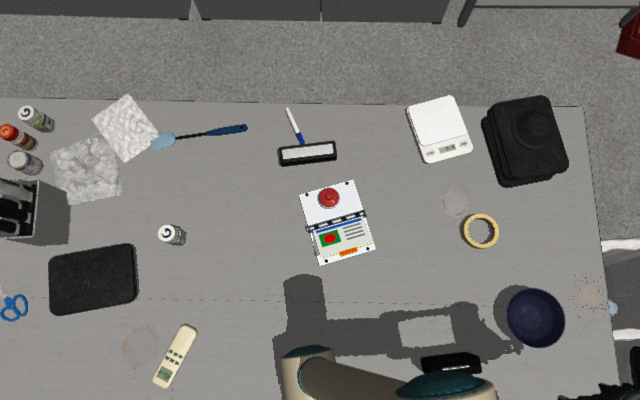

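View pics/side0.png

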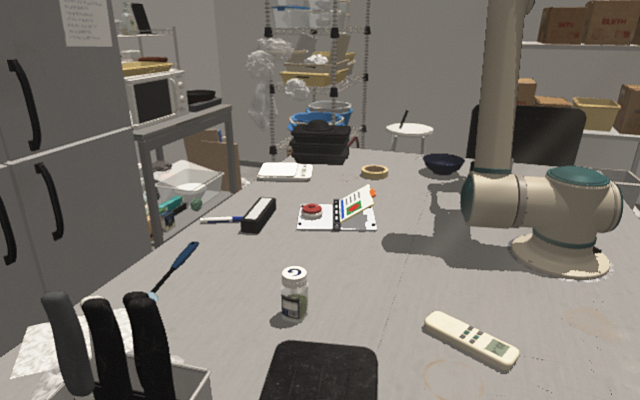

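The top view shows the stand at about (337,222), the timer at (328,197), the roll at (480,231), the jar at (172,234) and the case at (307,153). In the side view the leaf is raised, with its orange tab at about (373,192). I'll enlarge both.

Run:
```python
import cv2,numpy as np
a=cv2.imread("pics/top0.png")[172:272,288:388];b=cv2.imread("pics/side0.png")[180:236,290:385]
cv2.imwrite("pics/c_top.png",cv2.resize(a,None,fx=6,fy=6,interpolation=cv2.INTER_CUBIC))
cv2.imwrite("pics/c_side.png",cv2.resize(b,None,fx=8,fy=8,interpolation=cv2.INTER_CUBIC))
```

```text
(no output)
```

View pics/c_top.png

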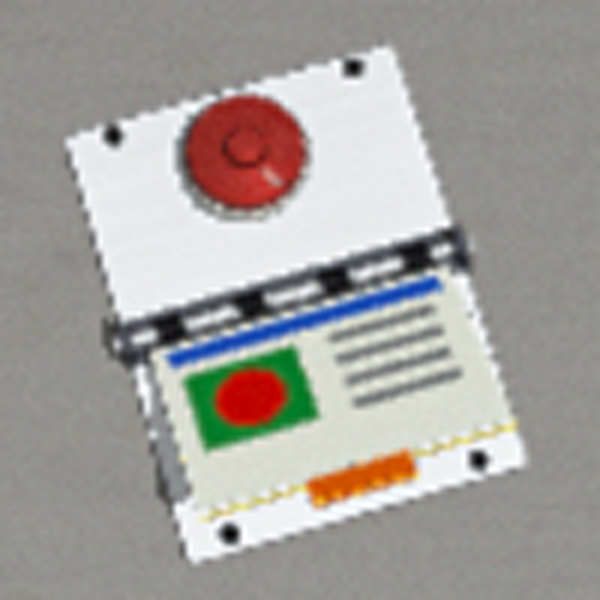

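View pics/c_side.png

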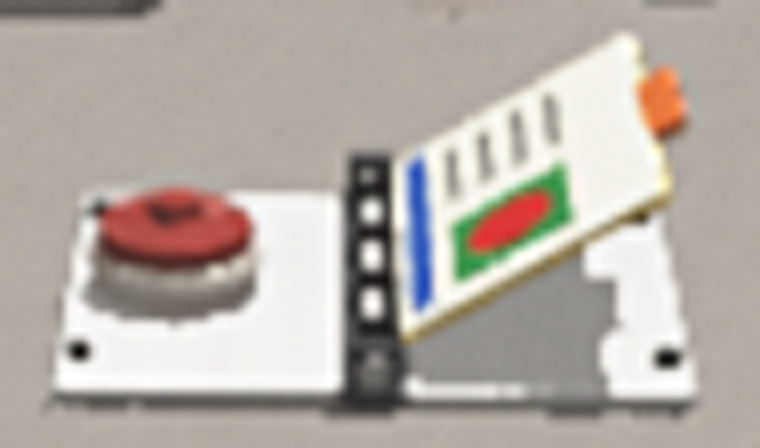

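The top crop gives plate corners at crop pixels (68,140), (393,45), (525,465) and (192,562), timer top centre (246,147) and outer tab edge about (365,490). In the side crop the timer is at (175,235) and the tab at (670,100).

```bash
cat > h.py <<'E'
import numpy as np,cv2
from rig import *
def ray(d,u,v):
    dist=np.array([d["k1"],0,0,0,0.]); n=cv2.undistortPoints(np.array([[[u,v]]],float),d["mtx"],dist)[0,0]
    T=d["T"];return T[:3,3],T[:3,:3]@np.array([n[0],n[1],1])
def at(d,u,v,z):
    o,r=ray(d,u,v);return o+r*(z-o[2])/r[2]
E
python3 - <<'E'
from h import *
d=get_image("top");s=get_image("side")
t=lambda u,v:((u+.5)/6-.5+288,(v+.5)/6-.5+172)
q=lambda u,v:((u+.5)/8-.5+290,(v+.5)/8-.5+180)
P=np.array([at(d,*t(*c),.008)for c in[(68,140),(393,45),(525,465),(192,562)]])
c=P.mean(0);print(P,c,[np.linalg.norm(P[i]-P[(i+1)%4]) for i in range(4)])
S=np.array([at(s,*q(*c_),.008)for c_ in[(85,193),(52,392),(695,400)]]);print("side",S)
x=(P[0]+P[1]-P[2]-P[3]);yaw=np.arctan2(x[1],x[0]);
y=P[0]+P[3]-P[1]-P[2];print("yaw",yaw,np.arctan2(-y[0],y[1]))
R=np.array([[np.cos(yaw),-np.sin(yaw),0],[np.sin(yaw),np.cos(yaw),0],[0,0,1]])
loc=lambda p:R.T@(p-c*[1,1,0])
tm=at(d,*t(246,147),.044);print("timer",tm,loc(tm), at(s,*q(175,212),.044))
o,r=ray(d,*t(365,490));
for a in np.arange(.4,1.1,.1):
    z=.016+.127*np.sin(a);p=o+r*(z-o[2])/r[2];print(round(a,2),loc(p),-.127*np.cos(a))
for n,(u,v),z in[("jar",(174,231),.098),("roll",(480,231),.02),("case",(307,150),.041)]:
    p=at(d,u,v,z);print(n,p,loc(p))
# side tab edge
o,r=ray(s,*q(682,100))
for z in(.07,.09,.11):p=o+r*(z-o[2])/r[2];print(z,loc(p))
E
```

```text
[[ 0.65669028  0.07870963  0.008     ]
 [ 0.70836562 -0.08170462  0.008     ]
 [ 0.49960753 -0.1455563   0.008     ]
 [ 0.45057258  0.0130633   0.008     ]] [ 0.578809 -0.033872  0.008   ] [np.float64(0.16853210435561752), np.float64(0.2183047763570848), np.float64(0.16602591399428226), np.float64(0.21631908357210985)]
side [[ 0.70573124 -0.07675172  0.008     ]
 [ 0.6531259   0.08839342  0.008     ]
 [ 0.4454766   0.02216427  0.008     ]]
yaw 0.30255396890095937 0.30577271064977884
timer [ 0.6453892  -0.00929232  0.044     ] [0.07087977 0.00362505 0.044     ] [0.63783184 0.00771704 0.044     ]
0.4 [-0.10453172 -0.00118799  0.06545613] -0.11697474623836641
0.5 [-0.10566822 -0.00024631  0.07688704] -0.11145298536007735
0.6 [-0.10674423  0.00064526  0.08770959] -0.10481762309352916
0.7 [-0.10774901  0.0014778   0.09781565] -0.09713495778513004
0.8 [-0.10867251  0.00224299  0.10710422] -0.08848175208709001
0.9 [-0.10950551  0.0029332   0.11548252] -0.0789444659703744
1.0 [-0.11023968  0.00354152  0.12286682] -0.06861839284525376
jar [0.5274645  0.40441081 0.098     ] [0.08157801 0.43367396 0.098     ]
roll [ 0.55565498 -0.44485064  0.02      ] [-0.14455718 -0.38541247  0.02      ]
case [0.78574651 0.05682744 0.041     ] [0.22456284 0.02492082 0.041     ]
0.07 [-0.11362776 -0.02684046  0.07      ]
0.09 [-0.10809322  0.02431856  0.09      ]
0.11 [-0.10255867  0.07547757  0.11      ]
```

{"method": "send_rows", "body": {"steps": [0, 2.6, -1.3, 0, 0, 0, 2.6, -1.3, 0, 0, 0, 2.6, -1.3, 0, 0, 0, 2.6, -1.3, 0, 0, 0, 2.6, -1.3, 0, 0, 0, 2.6, -1.3, 0, 0, 0, 2.6, -1.3, 0, 0, 0, 2.6, -1.3, 0, 0, 0, 2.6, -1.3, 0, 0, 0, 2.6, -1.3, 0, 0, 0, 2.6, -1.3, 0, 0, 0, 2.6, -1.3, 0, 0]}}

```text
clock: 1.4
position: [0.4216, -0.3085, 0.2312]
ee_rot: [-0.0, 0.989, 0.148, -0.0]
contact_force: [0.2, 0.8, 0.3]
width: 0.0429
gripper_force: 0.0
```

{"method": "send_rows", "body": {"steps": [0, 2.6, -1.3, 0, 0, 0, 2.6, -1.3, 0, 0, 0, 2.6, -1.3, 0, 0, 0, 2.6, -1.3, 0, 0, 0, 2.6, -1.3, 0, 0, 0, 2.6, -1.3, 0, 0, 0, 2.6, -1.3, 0, 0, 0, 2.6, -1.3, 0, 0, 0, 2.6, -1.3, 0, 0, 0, 2.6, -1.3, 0, 0, 0, 2, -0.8, 0, 0, 0, 2, -0.8, 0, 0]}}

```text
clock: 2.6
position: [0.6657, -0.0811, 0.2308]
ee_rot: [-0.0, 0.989, 0.148, -0.0]
contact_force: [0.3, -0.5, -0.3]
width: 0.0429
gripper_force: 0.0
```

```bash
python3 -c "
from rig import *
s=get_state();print(s['qpos'],s['position'],s['ee_rot'],s['width'],s['contact_force'])"
```

```text
[-2.24886893e-01  4.22107200e-01  1.28215542e+00 -1.45995302e-04
  1.43810071e+00  1.04858319e+00] [ 0.66568269 -0.08114057  0.2308311 ] [-7.32553263e-05  9.88968464e-01  1.48125700e-01 -3.85165346e-04] 0.04287612145361175 [ 0.34568308 -0.49585332 -0.34870797]
```

{"method": "send_rows", "body": {"steps": [0, 0, 0, 1.7, -8.5, 0, 0, 0, 1.7, -8.5, 0, 0, 0, 1.7, -8.5, 0, 0, 0, 1.7, -8.5, 0, 0, 0, 1.7, -8.5, 0, 0, 0, 1.7, -8.5, 0, 0, 0, 1.7, -8.5, 0, 0, 0, 1.7, -8.5, 0, 0, 0, 1.7, -8.5, 0, 0, 0, 1.7, -8.5, 0, 0, 0, 1.7, -5.4, 0, 0, 0, 0, 0]}}

```text
clock: 3.8
position: [0.6629, -0.0817, 0.0414]
ee_rot: [-0.003, 0.592, 0.806, -0.001]
contact_force: [-0.2, 0.8, -1.2]
width: 0.0429
gripper_force: 0.0
```

Run:
```python
from h import *
s=get_state();print(s['position'],s['ee_rot'])
a=get_image("side")["color"][150:250,270:400,::-1]
cv2.imwrite("pics/c2.png",cv2.resize(a,None,fx=6,fy=6,interpolation=cv2.INTER_CUBIC))
```

```text
[ 0.66290892 -0.08165549  0.04139651] [-0.00275299  0.59208796  0.80586768 -0.00124172]
```

View pics/c2.png

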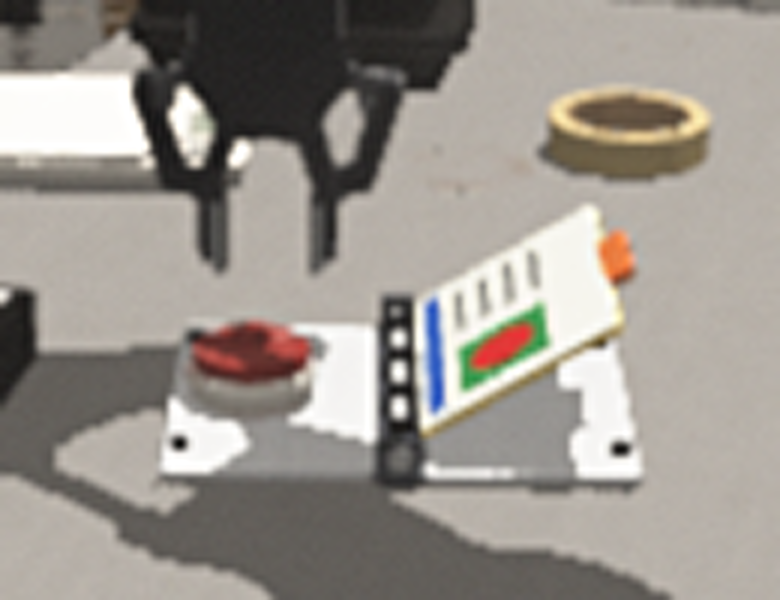

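The fingers are centred behind the timer as seen along the spine: tips at (215,268) and (322,268), timer at (250,365). I'll lower and start pushing.

{"method": "send_rows", "body": {"steps": [0, 0, 0, 1.1, 0, 0, 0, 0, 1.1, 0, 0, 0, 0, 0, 0, 0, 0.7, 0, 0, 0, 0, 0.7, 0, 0, 0, 0, 0.7, 0, 0, 0, 0, 0.7, 0, 0, 0, 0, 0.7, 0, 0, 0, 0, 0.7, 0, 0, 0, 0, 0.7, 0, 0, 0, 0, 0.7, 0, 0, 0, 0, 0.7, 0, 0, 0]}}

```text
clock: 5.05
position: [0.6462, -0.0216, 0.0224]
ee_rot: [0.0, 0.592, 0.806, -0.0]
contact_force: [0.1, -0.4, 0.3]
width: 0.0427
gripper_force: 0.4
```

Run:
```python
from h import *
s=get_state();print(s['position'],s['ee_rot'])
a=get_image("side")["color"][150:250,270:400,::-1]
cv2.imwrite("pics/c3.png",cv2.resize(a,None,fx=6,fy=6,interpolation=cv2.INTER_CUBIC))
```

```text
[ 0.64620192 -0.02163158  0.02236509] [ 2.32502234e-04  5.91940610e-01  8.05981548e-01 -6.81911306e-05]
```

View pics/c3.png

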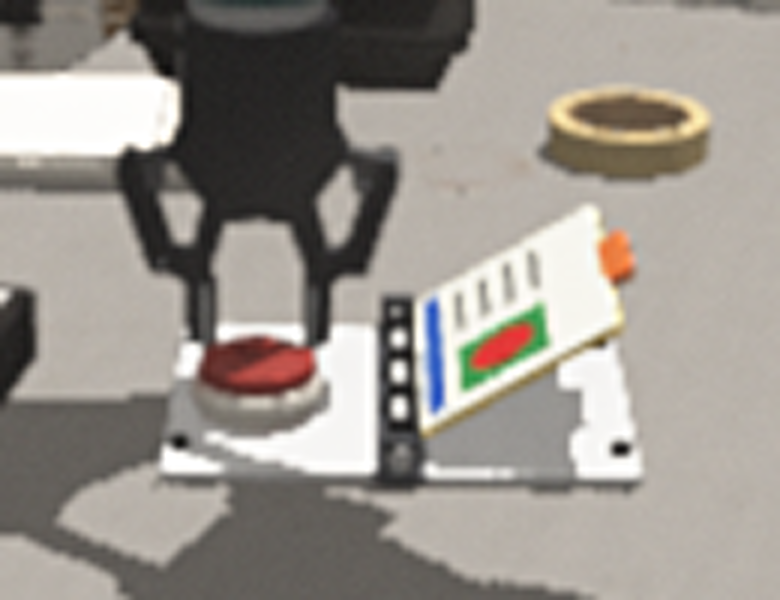

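The timer (260,370) sits cradled between the fingers. I'll continue pushing.

{"method": "send_rows", "body": {"steps": [0, 0.6, 0, 0.2, 0, 0, 0.6, 0, 0.2, 0, 0, 0.6, 0, 0, 0, 0, 0.6, 0, 0, 0, 0, 0.6, 0, 0, 0, 0, 0.6, 0, 0, 0, 0, 0.5, 0, 0, 0, 0, 0.5, 0, 0, 0, 0, 0.5, 0, 0, 0, 0, 0.5, 0, 0, 0, 0, 0.5, 0, 0, 0, 0, 0.5, 0, 0, 0]}}

```text
clock: 6.3
position: [0.6297, 0.0389, 0.021]
ee_rot: [0.004, 0.592, 0.806, 0.001]
contact_force: [0.9, -6.5, 10.1]
width: 0.0426
gripper_force: 6.4
```

{"method": "send_rows", "body": {"steps": [0, 0.5, 0, 0, 0, 0, 0.5, 0, 0, 0, 0, 0.5, 0, 0, 0, 0, 0.5, 0, 0, 0, 0, 0.5, 0, 0, 0, 0, 0.5, 0, 0, 0, 0, 0.5, 0, 0, 0, 0, 0.5, 0, 0, 0, 0, 0.5, 0, 0, 0, 0, 0.5, 0, 0, 0, 0, 0.5, 0, 0, 0, 0, 0.5, 0, 0, 0]}}

```text
clock: 7.5
position: [0.6083, 0.0986, 0.0182]
ee_rot: [-0.0, 0.592, 0.806, -0.0]
contact_force: [0.5, -1.9, 1.5]
width: 0.0428
gripper_force: 1.3
```

Run:
```python
from h import *
s=get_state();print(s['position'],s['ee_rot'])
a=get_image("side")["color"][150:250,270:400,::-1]
cv2.imwrite("pics/c4.png",cv2.resize(a,None,fx=6,fy=6,interpolation=cv2.INTER_CUBIC))
```

```text
[0.60833652 0.09861945 0.01815898] [-6.68537117e-05  5.91957635e-01  8.05969069e-01 -1.21185411e-04]
```

View pics/c4.png

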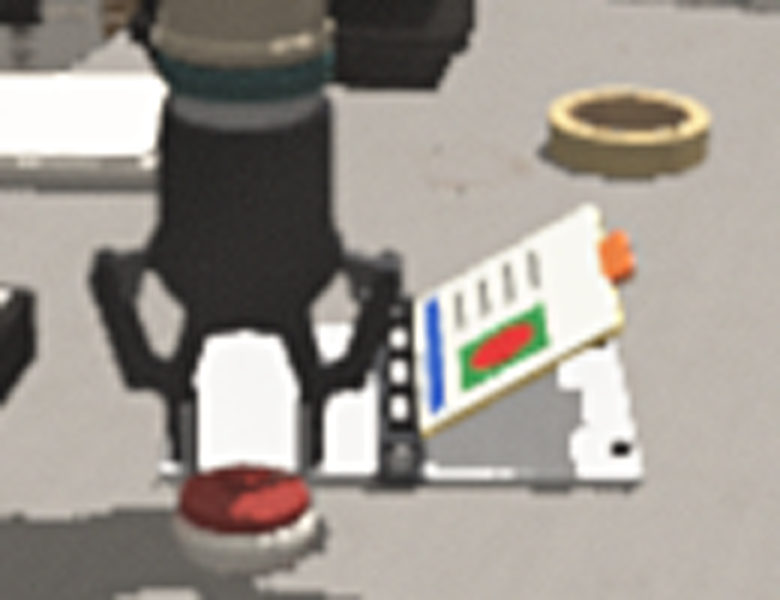

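The timer (245,500) stands level on the worktop in front of the stand, and the leaf hasn't moved. Next I'll retreat, rise, and travel over to the near side.

{"method": "send_rows", "body": {"steps": [0, -0.5, 0, 0, 0, 0, 0, 0, -2, 0, 0, 0, 0, -2, 0, 0, 0, 0, -2, 0, 0, 0, 0, -2, 0, 0, 0, 0, -2, 0, -1, 0, 0, -2, 0, -1, 0, 0, -2, 0, -1, 0, 0, -2, 0, -1, 0, 0, -2, 0, -1, -1, -2.6, 0, 0, -1, -1, -2.6, 0, 0]}}

```text
clock: 8.75
position: [0.5661, 0.0587, 0.1983]
ee_rot: [-0.0, 0.592, 0.806, 0.0]
contact_force: [-0.2, -0.5, 1.2]
width: 0.0005
gripper_force: 0.0
```

{"method": "send_rows", "body": {"steps": [-1, -1.1, -2.6, 0, 0, -1, -1.1, -2.6, 0, 0, -1, -1.1, -2.6, 0, 0, -1, -1.1, -2.6, 0, 0, -1, -1.1, -2.6, 0, 0, -1, -1.1, -2.6, 0, 0, -1, -1.1, -2.6, 0, 0, -1, -1.1, -2.6, 0, 0, -1, 0, 0, 0, 8.5, -1, 0, 0, 0, 8.5, -1, 0, 0, 0, 8.5, -1, 0, 0, 0, 8.5]}}

```text
clock: 9.95
position: [0.3936, -0.0872, 0.1979]
ee_rot: [-0.001, 0.804, 0.595, -0.0]
contact_force: [-0.2, -0.0, 0.3]
width: -0.0002
gripper_force: 0.0
```

{"method": "send_rows", "body": {"steps": [-1, 0, 0, 0, 8.5, -1, 0, 0, 0, 8.5, -1, 0, 0, 0, 8.5, -1, 0, 0, 0, 8.5, -1, 0, 0, 0, 8.5, -1, 0, 0, 0, 8.5, -1, 0, 0, 0, 5, -1, 0, 0, 0, 0]}}

```text
clock: 10.75
position: [0.3938, -0.0871, 0.1979]
ee_rot: [-0.001, 0.988, 0.151, -0.0]
contact_force: [0.3, -0.2, -0.8]
width: -0.0003
gripper_force: 0.0
```

Run:
```python
from h import *
s=get_state();p=s['position'];print(s['qpos'],p,s['ee_rot'],s['width'],s['contact_force'])
c,n=np.cos(.304),np.sin(.304);dx,dy=p[0]-.577,p[1]+.031;print(c*dx+n*dy,-n*dx+c*dy)
d=get_image("side");s_=get_image("top")
a=cv2.resize(d["color"][160:250,280:400,::-1],(480,360),interpolation=2);b=cv2.resize(s_["color"][165:285,280:385,::-1],(315,360),interpolation=2)
cv2.imwrite("pics/c5.png",np.hstack([a,b]))
```

```text
[-3.91122233e-01  3.84807673e-02  1.88900507e+00  4.78580896e-04
  1.21541767e+00  8.75819388e-01] [ 0.39377219 -0.08713282  0.19789871] [-5.30707026e-04  9.88493604e-01  1.51261081e-01 -4.45233532e-04] -0.00029083119841348266 [ 0.3284162  -0.20160917 -0.76811189]
-0.19162897651471378 0.0012883127516359963
```

View pics/c5.png

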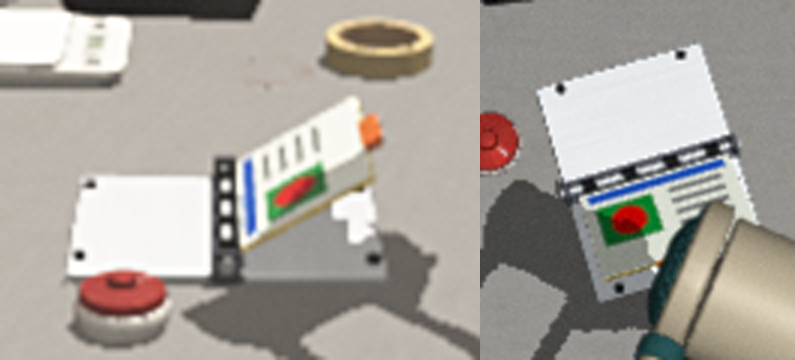

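The far plate is clear, the timer (123,305 left) is upright, and the leaf is unchanged. I'll lower in front of the tab.

{"method": "send_rows", "body": {"steps": [-1, 0, 0, 2.1, 0, -1, 0, 0, 2.1, 0, -1, 0, 0, 2.1, 0, -1, 0, 0, 2.1, 0, -1, 0, 0, 2.1, 0, -1, 0, 0, 2.1, 0, -1, 0, 0, 2.1, 0, -1, 2, 0, 0, 0, -1, 2, 0, 0, 0, -1, 1, 0, 0, 0, -1, 0.5, 0, 0, 0, -1, 0.5, 0, 0, 0]}}

```text
clock: 12.05
position: [0.4511, -0.0692, 0.0512]
ee_rot: [-0.0, 0.988, 0.152, -0.001]
contact_force: [-0.3, 0.7, -0.2]
width: -0.0
gripper_force: 0.0
```

{"method": "send_rows", "body": {"steps": [-1, 0.5, 0, 0, 0, -1, 0.5, 0, 0, 0, -1, 0.5, 0, -0.3, 0, -1, 0.4, 0, -0.5, 0, -1, 0.4, 0, -0.5, 0, -1, 0.4, 0, -0.5, 0, -1, 0.4, 0, -0.5, 0, -1, 0.4, 0, -0.4, 0]}}

```text
clock: 12.85
position: [0.4834, -0.0591, 0.0787]
ee_rot: [-0.0, 0.988, 0.152, -0.002]
contact_force: [-4.5, -2.4, 4.8]
width: -0.0001
gripper_force: 2.8
```

```bash
cat > look.py <<'E'
from h import *
import sys
s=get_state();p=s['position'];c,n=np.cos(.304),np.sin(.304);dx,dy=p[0]-.577,p[1]+.031;print(s['clock'],"local",c*dx+n*dy,-n*dx+c*dy,p[2],s['contact_force'])
d=get_image("side");s_=get_image("top")
a=cv2.resize(d["color"][150:250,270:400,::-1],(780,600),interpolation=2)
cv2.imwrite(sys.argv[1],a)
E
python3 look.py pics/c6.png
```

```text
12.85 local -0.09767061097751892 0.0012113159725678953 0.07869186994927711 [-4.50736571 -2.39029669  4.82176714]
```

View pics/c6.png

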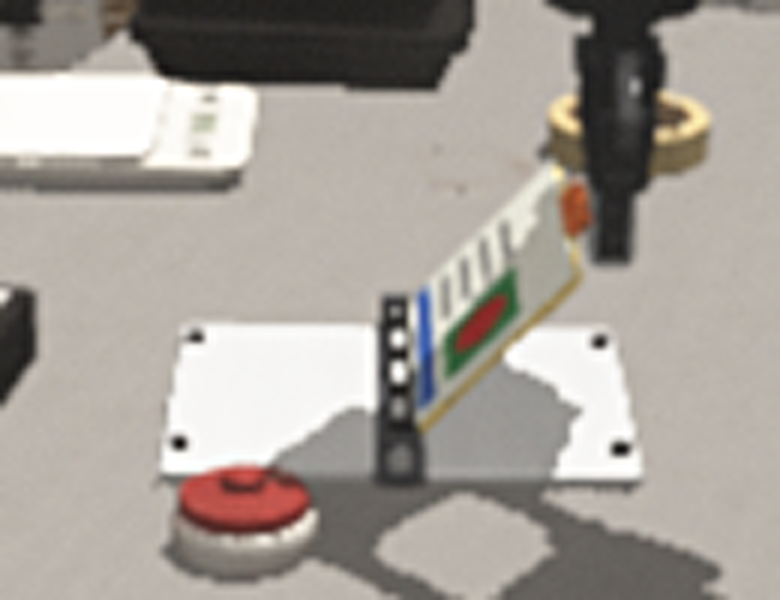

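The leaf is following the finger: angle about 0.8, tab at (575,208), fingertip at (612,262). The finger drags it slightly downward, so I'll rise faster.

{"method": "send_rows", "body": {"steps": [-1, 0.1, 0, -0.3, 0, -1, 0.4, 0, -0.45, 0, -1, 0.4, 0, -0.45, 0, -1, 0.4, 0, -0.4, 0, -1, 0.5, 0, -0.4, 0, -1, 0.5, 0, -0.3, 0]}}

```text
clock: 13.55
position: [0.5076, -0.0519, 0.1017]
ee_rot: [0.0, 0.988, 0.151, 0.0]
contact_force: [-1.5, -0.2, 0.1]
width: 0.0002
gripper_force: 0.5
```

{"method": "send_rows", "body": {"steps": [-1, 0.5, 0, -0.25, 0, -1, 0.5, 0, -0.2, 0, -1, 0.5, 0, -0.2, 0, -1, 0.5, 0, -0.1, 0]}}

```text
clock: 13.95
position: [0.5265, -0.046, 0.1091]
ee_rot: [0.0, 0.988, 0.151, 0.0]
contact_force: [-2.3, -0.8, 0.2]
width: 0.0003
gripper_force: 0.7
```

```bash
python3 look.py pics/x1.png
```

```text
13.95 local -0.05269448780905038 0.0008619811777410037 0.10905720927936552 [-2.25081651 -0.79386627  0.18651342]
```

{"method": "send_rows", "body": {"steps": [-1, 0.5, 0, 0, 0, -1, 0.5, 0, 0, 0, -1, 0.5, 0, 0, 0, -1, 0.5, 0, 0, 0, -1, 0.5, 0, 0, 0, -1, 0.5, 0, 0, 0, -1, 0.5, 0, 0, 0, -1, 0.5, 0, 0, 0, -1, 0.5, 0, 0, 0, -1, 0.5, 0, 0.1, 0, -1, 0.5, 0, 0.1, 0, -1, 0.5, 0, 0.1, 0]}}

```text
clock: 15.25
position: [0.5836, -0.028, 0.1057]
ee_rot: [0.0, 0.988, 0.151, 0.0]
contact_force: [-1.0, 0.3, 1.3]
width: 0.0002
gripper_force: 0.5
```

```bash
python3 look.py pics/x2.png
```

```text
15.25 local 0.007190513316493475 0.0008653154555863757 0.10570810957008119 [-1.00110893  0.31941727  1.31535423]
```

View pics/x2.png

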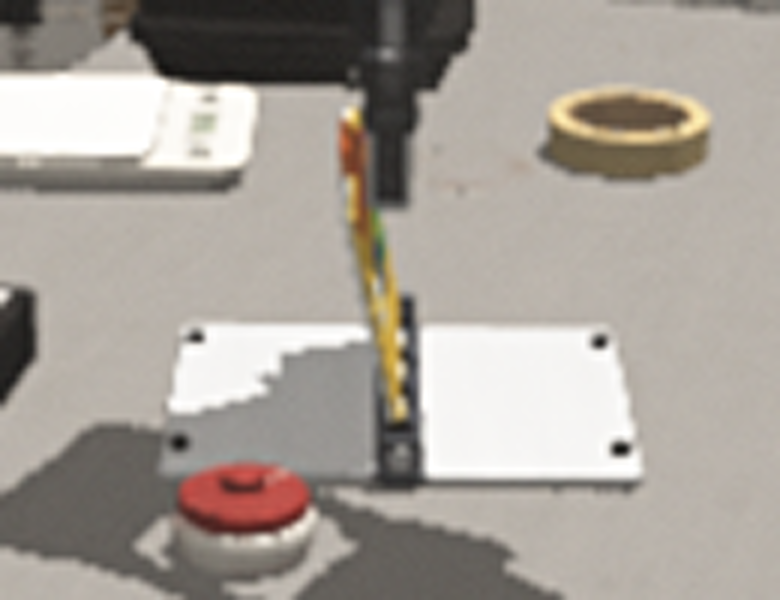

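The leaf is just past upright (tab at (352,145)), with the fingertip at (392,205) on its yellow face. Next I'll follow the arc down.

{"method": "send_rows", "body": {"steps": [-1, 0.45, 0, 0.13, 0, -1, 0.45, 0, 0.13, 0, -1, 0.45, 0, 0.13, 0, -1, 0.45, 0, 0.15, 0, -1, 0.42, 0, 0.2, 0, -1, 0.42, 0, 0.23, 0, -1, 0.42, 0, 0.23, 0, -1, 0.42, 0, 0.25, 0, -1, 0.36, 0, 0.3, 0, -1, 0.36, 0, 0.3, 0, -1, 0.36, 0, 0.3, 0, -1, 0.36, 0, 0.3, 0]}}

```text
clock: 16.55
position: [0.6303, -0.0135, 0.079]
ee_rot: [0.0, 0.988, 0.151, -0.0]
contact_force: [-1.0, 0.2, 0.4]
width: 0.0
gripper_force: 0.4
```

{"method": "send_rows", "body": {"steps": [-1, 0.3, 0, 0.37, 0, -1, 0.3, 0, 0.37, 0, -1, 0.3, 0, 0.37, 0, -1, 0.3, 0, 0.37, 0, -1, 0.22, 0, 0.42, 0, -1, 0.22, 0, 0.42, 0, -1, 0.22, 0, 0.42, 0, -1, 0.22, 0, 0.42, 0]}}

```text
clock: 17.35
position: [0.6498, -0.0072, 0.0472]
ee_rot: [0.0, 0.988, 0.151, -0.0]
contact_force: [-0.5, -0.5, 0.9]
width: -0.0002
gripper_force: 0.3
```

```bash
python3 look.py pics/x3.png
```

```text
17.35 local 0.07658788511063111 0.0008762165910828311 0.04719883473376478 [-0.52554409 -0.45005343  0.93408122]
```

Now the final press down.

{"method": "send_rows", "body": {"steps": [-1, 0.13, 0, 0.45, 0, -1, 0.13, 0, 0.45, 0, -1, 0.13, 0, 0.45, 0, -1, 0.1, 0, 0.45, 0, -1, 0, 0, 0.4, 0, -1, 0, 0, 0.3, 0, -1, 0, 0, 0.3, 0, -1, 0, 0, 0.2, 0]}}

```text
clock: 18.25
position: [0.655, -0.0057, 0.0188]
ee_rot: [0.0, 0.988, 0.151, 0.0]
contact_force: [-3.7, 0.6, 16.2]
width: 0.0001
gripper_force: 7.9
```

{"method": "send_rows", "body": {"steps": [-1, 0, 0, 0.1, 0, -1, 0, 0, 0, 0, -1, 0, 0, 0, 0, -1, 0, 0, 0, 0, -1, 0, 0, -0.5, 0, -1, 0, 0, -1, 0, -1, 0, 0, -2, 0, -1, 0, 0, -3, 0, -1, 0, 0, -3, 0, -1, 0, 0, -3, 0, -1, 0, 0, -3, 0, -1, 0, 0, 0, 0]}}

```text
clock: 19.45
position: [0.6575, -0.0061, 0.1772]
ee_rot: [0.001, 0.988, 0.151, 0.005]
contact_force: [0.5, -0.2, 0.8]
width: -0.0002
gripper_force: 0.0
```

Run:
```python
from h import *
d=get_image("side");im=d["color"].astype(int)
m=(im[:,:,0]>150)&(im[:,:,1]>110)&(im[:,:,2]<110)
def proj(l):
    c,n=np.cos(.304),np.sin(.304);w=np.array([.577+c*l[0]-n*l[1],-.031+n*l[0]+c*l[1],l[2]])
    T=d["T"];p=T[:3,:3].T@(w-T[:3,3]);return cv2.projectPoints(p[None],np.zeros(3),np.zeros(3),d["mtx"],np.array([d["k1"],0,0,0.]))[0].ravel().round(1)
for th in(3.14,3.0,2.8):
    print(th,[proj((-.115*np.cos(th),y,.016+.115*np.sin(th))) for y in(-.075,.075)],"tab",proj((-.121*np.cos(th),0,.016+.121*np.sin(th))))
i=im[180:240,280:400]
y=(i[...,0]>130)&(i[...,0]-i[...,2]>60)&(i[...,1]>.62*i[...,0])
o=(i[...,0]>150)&(i[...,1]<.6*i[...,0])&(i[...,1]>.3*i[...,0])&(i[...,2]<60)
for n,k in(("yellow",y),("orange",o)):
    v,u=np.nonzero(k);print(n,len(u),u.min()+280 if len(u) else 0,u.max()+280 if len(u) else 0,v.min()+180 if len(u) else 0,v.max()+180 if len(u) else 0,u.mean()+280,v.mean()+180)
print(get_state()["position"],get_state()["contact_force"])
```

```text
3.14 [array([298.1, 202.1]), array([294.1, 223.2])] tab [294.1 212.1]
3.0 [array([298.4, 197.3]), array([294.4, 217.9])] tab [294.4 206.7]
2.8 [array([300.1, 190.5]), array([296.2, 210.5])] tab [296.3 199.3]
yellow 678 292 332 201 229 314.4542772861357 212.58554572271387
orange 2 293 294 215 215 293.5 215.0
[ 0.6561045  -0.00595224  0.17460222] [-0.77777043  0.52351012 -0.42906618]
```

```bash
python3 -c "
from rig import *
print(sign_off())"
```

```text
the job is handed in; nothing more can be done
None
```

I handed the job in: the timer was pushed off to the left and looked upright on the worktop in the last picture I viewed (before the final press). The leaf measures flat on the far side, and the arm was clear of everything; `sign_off` returned no verdict.

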